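Shut and pin a circuit-board test jig, and hold it shut

ROBOT

A 6-joint arm with a two-finger parallel gripper is mounted at the origin on the work surface. World frame = base frame: x ahead of the robot, y to its left, z up, the work surface at z = 0. Lengths are in mm, angles in rad, forces in N, time in s.
With the tool pointing down it reaches from about 400 to 925 mm from the base axis. Payload 12.5 kg.
Tool frame: the origin (TCP) lies at the very end of the fingers, on their centre line; the grasp point (between the pads) lies grip_depth behind it (grip_depth is the distance from the TCP to the grasp point, in mm); z points along the fingers, y is the line along which they close (so a half turn about z gives the same grasp; the last joint's range is limited). The gripper opens to 95 mm and grips with 3 to 60 N. Pads are 20 mm wide; open, the fingers measure 119 mm over their backs; the gripper's body (75 mm by 180 mm) begins 59 mm behind the grasp point.
Start: joints at [-1.436, 0.491, 1.559, -0, 1.092, -0.106], TCP at [149.072, -606.98, 214.661] pointing down, gripper open.
Joint ranges: [-3.1, 3.1], [-0.84, 2.19], [0.05, 2.79], [-1.13, 4.28], [0.06, 2.93], [-2.69, 2.69]. Speed limits (rad/s): [2.22, 2.22, 2.79, 3.14, 3.14, 3.14].

INTERFACE

Orientations are given as [roll, pitch, yaw] about the fixed x, y, z axes, in that order (R = Rz(yaw) Ry(pitch) Rx(roll)).
In Python, from cell import state, read_camera, job_done, grip_depth gives the robot as it stands.
- The arm moves only by the tool drive_tool, never from a script. Its argument "targets" is a list of rows, each an object with "jaw": the opening, from 0 (shut) to 1 (fully open); "travel": the shift along the tool's x, y, z in m, a list of three; "twist": the turn about the tool's z in rad. In form: [{"jaw": jaw, "travel": [tx, ty, tz], "twist": twist}, ...]. A call has 1 to 8 rows; each row is the pose to reach, as a shift and turn from the pose commanded when the call began, along the tool's axes at that moment; what a row does not reach only later rows make up. A row lasts 1/12 s, in which the tool goes at most 41.7 mm and 7.16 degrees, less where a joint would pass 70% of its speed; a pose out of reach is approached as far as the arm can. A call with a gripper value outside its range is refused whole. The fingers move at their own pace and stop on an object; the grip force is fixed at half the most. Time passes only in rows, so rows that repeat a pose let the fingers close. It gives the time, the measured TCP pose, the force, the opening and the grip force at its end, in the units of the state.
- state(): the state, without advancing time (a new reading comes with each control period).
- read_camera(name): name is "scene" or "top" or "wrist"; returns a dict with "frame" (420x560x3 uint8, red, green, blue), "fx", "fy", "cx", "cy" (pixels), "k1" (the pictures are not rectified: a ray, as slopes to the right and down, at radius r is drawn at 1 + k1 r^2 times it, then the intrinsics apply), "R" (3x3) and "t" (3): a world point X has camera coordinates R X + t. Camera axes: x right, y down, z forward; pixel columns grow to the right and rows downward; lengths in mm; the calibration is good to about 2 mm. A picture is of the moment at which its call begins. There is no depth.
- job_done(): hands the job in; it is judged then, once.
The state is a dict: "t": time; "joints": joint angles; "qvel": joint speeds; "tau": joint torques, N m; "eef_pos": TCP position; "tcp_rot": TCP orientation; "ft_force": force on the tool from outside, world axes, zero at the start; "moment": the same for the moment, N m; "opening": opening from 0.0 (shut) to 1.0 (fully open); "grip_force": force on a finger pad.
Only numpy, scipy, OpenCV 4.12 (cv2) and the standard library are available. Lean on these libraries where they do the work, as an engineer would, in place of code of your own. Each camera call takes 0.05 s, during which the arm holds its last target. There are 200 camera calls.

TASK

Tip the orange lid of the tub up by its fin, lift it off and set it down flat, right way up, on the bench. Then swing the blue lid of the test jig down onto its base, take the red-headed pin from the tub and push it all the way down through the hole in the blue lid into the hole of the base. Finish while still pressing: keep the sprung jig pressed fully shut with the gripper (on the pin's head or on the lid) and do not let go; leave the screwdriver, the flux jar and the solder spool where they are.

Things in the scene. Friction and masses are not known exactly. Their poses are not given: they have to be found in the camera images.
- jig: Fixed aluminium base of the clamshell test jig, 170 x 120 x 36 mm, a green circuit board on top. Origin: centre of its underside. Its x axis points from the hinge edge (at x = -85 mm) to the free edge; z up. The hinge line of the blue lid runs along its y axis at x = -85, z = 42 mm. It may stand to the left or right of the robot's middle.
- jig_lid (a joint): Angle of the blue lid (rad): 0 shut, grows as it opens upward, to 1.6. Lid 158 mm long (2 to 160 mm from the hinge), 120 wide, 14 thick, underside 42 mm above the bench when shut. Stiff hinge: stays where left; pushed down on its outer face near the free edge with 1 to 4 N. Below 0.08 sprung probes push back: let go it rests about 0.04 ajar; about 7 N straight down at its hole shuts it.
- lid_hole (a point): Centre of the upper mouth of the hole in the blue lid, 143 mm from the hinge line on the lid's middle line, on its outer face (14 mm above the hinge line when shut). Hole diameter 13 mm, through, chamfered, in a yellow square outline, right above the hole of the base when shut.
- jig_hole (a point): Centre of the upper mouth of the hole in the jig's base, diameter 13 mm, through the 36 mm base; its x, y, z axes are those of the jig.
- tub: Fixed round white tub, 104 mm across. A ledge 42 mm above the bench carries the lid; a collar inside it (92 mm across) rises to 48 mm; a black insert with a 12 mm hole in the centre, top at 46 mm, holds the pin. Origin: centre of its underside.
- tub_lid: Loose orange lid of the tub, a deep cap with its open side down: 104 mm across, 48 mm high, 4 mm wall, 100 g, sits loosely on the tub's ledge around the collar (2 mm play). Origin: centre of its lower rim. z up through its top; its x axis points to the side on which the fin stands.
- fin (a point): Centre of the top edge of the upright black fin on the orange lid: fin 32 mm long along the lid's x, 10 mm thick along the lid's y (pinch it across this), rising 27 mm above the lid's top; 34 mm from the lid's axis, 75 mm above its lower rim.
- pin: Loose steel pin, 60 g, upright in the centre of the tub (lower end 2 mm above the bench), hidden by the orange lid at first. Origin: centre of its lower end; z runs up to the head. Shaft 10 mm diameter, 44 mm long, tapered foot; then a flange 26 mm across, 4 mm thick; then a red round head 20 mm across, 26 mm high.
- pin_tip (a point): Lower end of the pin's shaft. Fully home in the shut jig, the flange lies on the blue lid and this point is 24 mm below the mouth of the base's hole.
- driver: Screwdriver with a yellow handle lying on the bench, to be left alone.
- flux: Small flux jar, 40 mm across, 50 mm high, to be left alone. Origin: centre of its underside.
- spool: Solder spool, 52 mm across, 30 mm high, to be left alone. Origin: centre of its underside.
Not all that is in view belongs to the job. Several things have the shape of the tub_lid; the one meant has the colours described above.

How it is judged (in metres and radians):
On the way, in this order (a step that is already met when the one before it is completed fails the run):
1. the orange lid is tipped up on the tub's edge (more than 0.12 rad while its rim centre is within 30 mm of its seat) (angle between tub_lid's own z axis and vertical above 0.12 rad and z of tub_lid in the frame of tub below 0.066 m and horizontal distance between tub_lid and tub below 0.03 m), for 0.05 s.
2. the orange lid lies released, flat and right way up on the bench, clear of the tub (height (world z) of tub_lid below 0.012 m and angle between tub_lid's own z axis and vertical below 0.12 rad and horizontal distance between tub_lid and tub above 0.1 m and linear speed of tub_lid below 0.03 m/s and contact force between the fingers and tub_lid below 0.1 N), for 0.1 s.
3. the blue lid is swung down onto the probes (below 0.1 rad) before the pin has left the tub (value of joint jig_lid below 0.1 rad and horizontal distance between pin and tub below 0.02 m), for 0.1 s.
4. the pin is through the lid's hole and into the base's hole (z of pin_tip in the frame of jig_hole below -0.019 m and horizontal distance between pin_tip and jig_hole below 0.005 m and angle between pin's own z axis and vertical below 0.12 rad), for 0.1 s.
At the end, for the whole second after the job is handed in: Gripper presses pin or lid with over 2 N, blue lid below 0.017 rad (unpressed it springs to about 0.04); pin upright, its lower end at least 19 mm below the base hole's mouth and within 5 mm of its axis; orange lid released flat on the bench, over 100 mm from the tub's centre (all of step 2 and all of step 4 and value of joint jig_lid below 0.017 rad and (contact force between the fingers and jig above 2 N or (contact force between the fingers and pin above 2 N and contact force between pin and jig above 2 N))); the arm keeps its last pose, push and grip.
It fails at once if the screwdriver is disturbed (moved more than 25 mm) (distance of driver from where it was at the start of the episode above 0.025 m).
It fails at once if the flux jar is disturbed (moved more than 25 mm) (distance of flux from where it was at the start of the episode above 0.025 m).
It fails at once if the solder spool is disturbed (moved more than 25 mm) (distance of spool from where it was at the start of the episode above 0.025 m).
It also fails if it takes over 72 s, if anything falls off the work surface, if the arm or the gripper's body presses on something with over 40 N, if the wrist force passes 120 N, or if a joint passes its speed limit or range.

## Working session

There is one attempt and no reset: what is moved stays moved. The work goes in short steps, Python scripts to look and compute and a tool call to move; the robot and the scene stay as the last step left them, time stands still between calls to the robot, and variables do not carry over. Pictures are saved under pics/ and viewed, at most 10 in all, crops included, and the job is handed in when it is done.

Besides the shell and the picture viewer there is one more tool, called after "Call:" in YAML: its name, and indented under it one key for each argument. drive_tool: Moves the arm, as the interface text tells. Its arguments: {"type":"object","properties":{"targets":{"type":"array"}},"required":["targets"]}

```bash
ls; mkdir -p pics
cat > h.py <<'E'
import numpy as np, cv2
from cell import *
def cam(n,save=None):
    c=read_camera(n); c['R']=np.array(c['R']); c['t']=np.array(c['t']); 
    if save: cv2.imwrite('pics/'+save,c['frame'][:,:,::-1])
    return c
def ray(c,u,v):
    x=(u-c['cx'])/c['fx'];y=(v-c['cy'])/c['fy'];a,b=x,y
    for _ in range(20):
        s=1+c['k1']*(a*a+b*b);a,b=x/s,y/s
    return -c['R'].T@c['t'], c['R'].T@np.array([a,b,1])
def onz(c,u,v,z):
    o,d=ray(c,u,v); return o+d*(z-o[2])/d[2]
def proj(c,X):
    p=c['R']@np.array(X)+c['t'];a,b=p[0]/p[2],p[1]/p[2];s=1+c['k1']*(a*a+b*b)
    return c['fx']*a*s+c['cx'],c['fy']*b*s+c['cy']
E
python3 - <<'E'
from h import *
print(state(),grip_depth)
a=cam('scene');b=cam('top')
cv2.imwrite('pics/a.png',np.vstack([a['frame']])[:,:,::-1]);cv2.imwrite('pics/b.png',b['frame'][:,:,::-1])
for c in(a,b): print(-c['R'].T@c['t'],c['fx'],c['k1'],c['R'].round(2).tolist())
E
```

```text
pics
{'t': 0.0, 'joints': array([-1.43559641e+00,  4.91547740e-01,  1.55948908e+00,  1.75565100e-05,
        1.09167623e+00, -1.05607649e-01]), 'qvel': array([ 5.91908062e-04, -6.16314399e-04,  1.13298934e-05, -1.11242993e-03,
       -9.15993537e-04, -2.96887744e-03]), 'tau': array([ 5.04594827e-04, -6.12632918e+01, -2.58177388e+01,  6.92465343e-02,
        4.80210793e-02, -1.02909007e-04]), 'eef_pos': array([ 149.04107178, -606.70460271,  214.05543955]), 'tcp_rot': array([-3.14048014e+00, -1.33586915e-04,  2.40799392e-01]), 'ft_force': array([-0.31912366, -0.39965128, -0.03142191]), 'moment': array([ 0.0133989 , -0.01182377,  0.03081334]), 'grip_force': 0.0, 'opening': 0.9995095718615339} 18.8
[1067.95995468 -361.09103198  885.51452878] 452.02478341668086 -0.07223770759975816 [[0.57, 0.82, -0.01], [0.65, -0.46, -0.61], [-0.5, 0.34, -0.79]]
[ 455.92476334  -25.96901945 1028.93662201] 534.4666915222068 0.005895240528297583 [[0.01, -1.0, -0.02], [-0.99, -0.01, -0.12], [0.12, 0.02, -0.99]]
```

View pics/a.png

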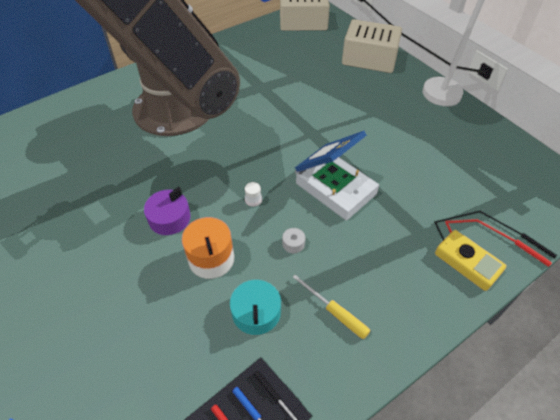

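View pics/b.png

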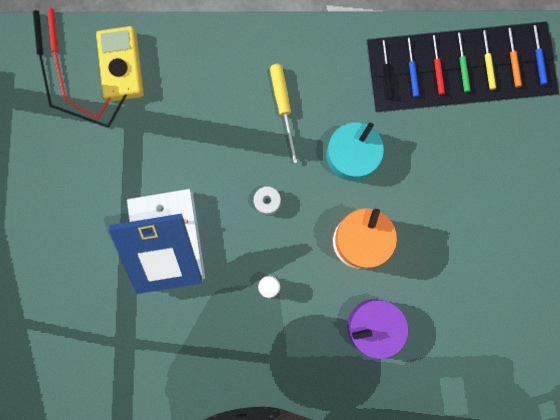

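The scene view shows the orange lid at about (208,245) with its fin at (208,245), and the jig at (337,180) with its lid half open. In the top view the orange lid is at (365,239) with the fin at (374,219). The yellow square is at (148,232), the spool at (267,200), the flux jar at (269,287) and the driver at about (285,110). The purple and teal lids are decoys.

```bash
cat > m1.py <<'E'
from h import *
a=cam('scene');b=cam('top')
def hsv(c): return cv2.cvtColor(c['frame'],cv2.COLOR_RGB2HSV)
def big(m,k=1):
    cs=sorted(cv2.findContours(m,cv2.RETR_EXTERNAL,cv2.CHAIN_APPROX_NONE)[0],key=cv2.contourArea)[::-1]
    return cs[0]
def cen(m,rc):
    u0,v0,u1,v1=rc; k=np.zeros_like(m);k[v0:v1,u0:u1]=m[v0:v1,u0:u1]
    c=big(k); return np.mean(c[:,0],0) if cv2.contourArea(c)<5 else np.array([cv2.moments(c)[x] for x in('m10','m01')])/cv2.moments(c)['m00'], cv2.minAreaRect(c)
for n,c,rc in(('top',b,(360,203,388,235)),('scene',a,(195,225,222,262))):
    h=hsv(c); m=cv2.inRange(h,(0,0,0),(180,255,60))
    p,r=cen(m,rc); print(n,'fin px',p,r,'z117',onz(c,*p,117).round(1))
h=hsv(b);m=cv2.inRange(h,(5,150,120),(20,255,255))
mm=np.zeros_like(m);mm[200:280,325:405]=m[200:280,325:405]
k=cv2.morphologyEx(mm,cv2.MORPH_CLOSE,np.ones((15,15)));c=big(k);e=cv2.fitEllipse(c);print('lid',e,onz(b,*e[0],90).round(1))
# base white of jig; yellow square in both
for n,c,rc in(('top',b,(130,220,165,245)),('scene',a,(290,120,380,200))):
    m=cv2.inRange(hsv(c),(18,110,90),(38,255,255));
    try: print(n,'yellow',cen(m,rc))
    except Exception as ex: print(ex)
for n,p,z in(('spool',(267,200),30),('flux',(269,287),50),('drvtip',(295,160),5),('drv',(283,110),10)): print(n,onz(b,*p,z).round(0))
A=cv2.resize(a['frame'][110:225,280:395],None,fx=5,fy=5,interpolation=2)
cv2.imwrite('pics/j1.png',A[:,:,::-1]); cv2.imwrite('pics/j2.png',cv2.resize(b['frame'][180:300,100:220],None,fx=5,fy=5,interpolation=2)[:,:,::-1])
# hypotheses: jig box
E
python3 m1.py
```

```text
top fin px [373.5511811  216.12335958] ((373.0328369140625, 217.78465270996094), (5.8950676918029785, 18.710432052612305), 19.983104705810547) z117 [ 564.7 -180.5  117. ]
scene fin px [208.76315789 246.44736842] ((208.3500213623047, 245.55001831054688), (15.811387062072754, 2.2135939598083496), 71.56504821777344) z117 [ 573.8 -187.5  117. ]
lid ((365.72271728515625, 238.2227783203125), (57.85791015625, 60.1402587890625), 88.67778778076172) [ 528.8 -170.8   90. ]
top yellow (array([146.43209877, 231.12345679]), ((147.15000915527344, 232.0499725341797), (11.455129623413086, 16.970563888549805), 81.8698959350586))
scene yellow (array([333.375, 191.   ]), ((333.5, 191.0), (4.0, 1.0), 90.0))
spool [604.   5.  30.]
flux [442.  -1.  50.]
drvtip [687. -48.   5.]
drv [787. -24.  10.]
```

View pics/j1.png

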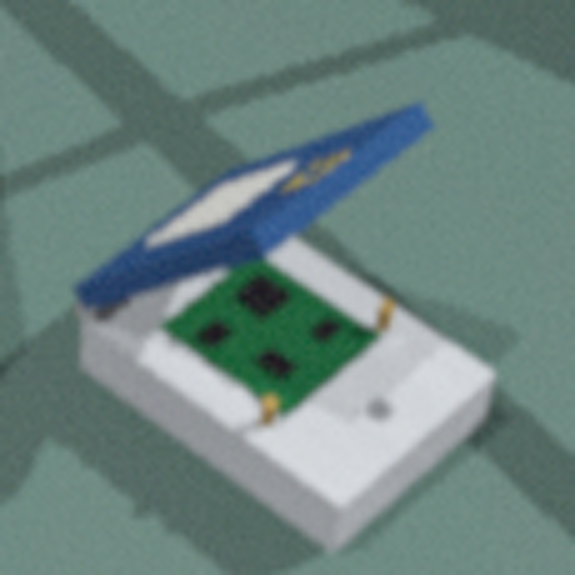

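View pics/j2.png

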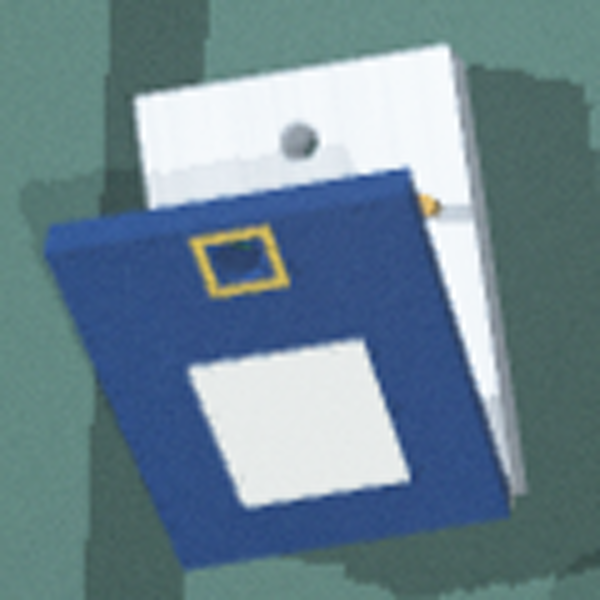

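The crops show the base hole at (160,208) in the top view and (355.8,191.8) in the scene view. The lid's square hole outline is at about (148,232) in the top view.

```bash
cat > m2.py <<'E'
from h import *
a=cam('scene');b=cam('top')
print('hole',onz(b,160,208,36),onz(a,355.8,191.8,36))
p=[onz(b,127,199.6,36),onz(b,189.4,188.8,36)]; q=[onz(a,349,210.6,36),onz(a,379,185.6,36)]
print(p,q)
for L,R in((p[0],p[1]),(q[1],q[0])):
    d=L-R; print(np.linalg.norm(d), np.arctan2(-d[0],d[1]), (L+R)/2)
# lid free edge upper (outer) : top crop outer-face corner left (47,255)
for z in(100,120,140): print(z,onz(b,148,232.4,z),onz(b,109.4,231,z),onz(a,280+333/5,110+163/5,z), onz(a,280+317/5,110+171/5,z))
w=cam('wrist'); s=state(); Rw=w['R'];C=-Rw.T@w['t'];print('wristcam',C-s['eef_pos'],Rw.round(3).tolist(),w['fx'])
E
python3 m2.py
```

```text
hole [587.22828603 206.01695209  36.        ] [590.707889   206.53344685  36.        ]
[array([602.85869291, 269.15416407,  36.        ]), array([624.14524438, 151.5110927 ,  36.        ])] [array([625.63986737, 154.56889264,  36.        ]), array([608.83430271, 267.30978513,  36.        ])]
119.55337517389378 0.17900505111397305 [613.50196865 210.33262839  36.        ]
113.98655992057786 0.14797403922165997 [617.23708504 210.93933888  36.        ]
100 [535.5223952  210.67055729 100.        ] [537.52528764 278.80083512 100.        ] [492.06823076 251.30630004 100.        ] [491.84614155 241.05045176 100.        ]
120 [533.80865866 205.5757086  120.        ] [535.76842884 272.23914194 120.        ] [506.73102064 235.7140402  120.        ] [506.51458604 225.71931626 120.        ]
140 [532.09492211 200.48085991 140.        ] [534.01157003 265.67744877 140.        ] [521.39381051 220.12178036 140.        ] [521.18303053 210.38818076 140.        ]
wristcam [ 72.36806106  17.43442761 169.2044012 ] [[0.238, -0.971, -0.001], [-0.936, -0.23, 0.266], [-0.258, -0.063, -0.964]] 318.10998481975423
```

Call:
drive_tool:
  targets:
    - {"jaw":0.4,"travel":[0.25,-0.158,0],"twist":0.53}
    - {"jaw":0.4,"travel":[0.25,-0.158,0],"twist":0.53}
    - {"jaw":0.4,"travel":[0.25,-0.158,0],"twist":0.53}
    - {"jaw":0.4,"travel":[0.25,-0.158,0],"twist":0.53}
    - {"jaw":0.4,"travel":[0.25,-0.158,0],"twist":0.53}
    - {"jaw":0.4,"travel":[0.25,-0.158,0],"twist":0.53}
    - {"jaw":0.4,"travel":[0.25,-0.158,0],"twist":0.53}
    - {"jaw":0.4,"travel":[0.25,-0.158,0],"twist":0.53}

```text
t: 1.02
eef_pos: [357.1, -390.0, 214.9]
tcp_rot: [-3.141, -0.0, -0.286]
ft_force: [0.9, -0.6, 0.4]
opening: 0.497
grip_force: 0.0
```

Call:
drive_tool:
  targets:
    - {"jaw":0.4,"travel":[0.137,-0.26,0],"twist":0}
    - {"jaw":0.4,"travel":[0.137,-0.26,0],"twist":0}
    - {"jaw":0.4,"travel":[0.137,-0.26,0],"twist":0}
    - {"jaw":0.4,"travel":[0.137,-0.26,0],"twist":0}
    - {"jaw":0.4,"travel":[0.137,-0.26,0],"twist":0}
    - {"jaw":0.4,"travel":[0.137,-0.26,0],"twist":0}
    - {"jaw":0.4,"travel":[0.137,-0.26,0],"twist":0}
    - {"jaw":0.4,"travel":[0.137,-0.26,0.03],"twist":0}

```text
t: 1.68
eef_pos: [565.4, -180.5, 188.7]
tcp_rot: [3.141, -0.01, -0.285]
ft_force: [0.2, -0.8, -0.8]
opening: 0.401
grip_force: 0.0
```

```bash
cat > m3.py <<'E'
from h import *
s=state();print(s['eef_pos'],s['tcp_rot'],s['opening'])
w=cam('wrist','w1.png');h=cv2.cvtColor(w['frame'],cv2.COLOR_RGB2HSV)
m=cv2.inRange(h,(5,130,80),(20,255,255));ys,xs=np.nonzero(m);x0,x1,y0,y1=xs.min(),xs.max(),ys.min(),ys.max();print(x0,x1,y0,y1)
print('fin proj expect',proj(w,(562,-180,117)))
cs=[c for c in cv2.findContours(cv2.inRange(h,(0,0,0),(180,255,70)),0,2)[0] if cv2.contourArea(c)>150]
for c in cs:
    r=cv2.minAreaRect(c);print(r,onz(w,*r[0],117).round(1))
E
python3 m3.py
```

```text
[ 565.35044055 -180.54146428  188.67138841] [ 3.14118955 -0.00967164 -0.28512825] 0.40100434803510127
136 444 182 348
fin proj expect (np.float64(276.22232693741086), np.float64(222.7665535450152))
((382.5975036621094, 298.9978942871094), (84.00439453125, 129.5124969482422), 85.39990234375) [ 469.7 -248.7  117. ]
((327.5, 261.5), (49.0, 35.0), 90.0) [ 517.9 -211.2  117. ]
((279.5, 327.5), (559.0, 183.0), 0.0) [ 468.  -155.5  117. ]
((281.0, 215.0), (40.0, 10.0), 90.0) [ 567.1 -185.4  117. ]
((222.97470092773438, 26.60955047607422), (14.765774726867676, 42.12368392944336), 12.994616508483887) [ 710.1 -184.6  117. ]
```

View pics/w1.png

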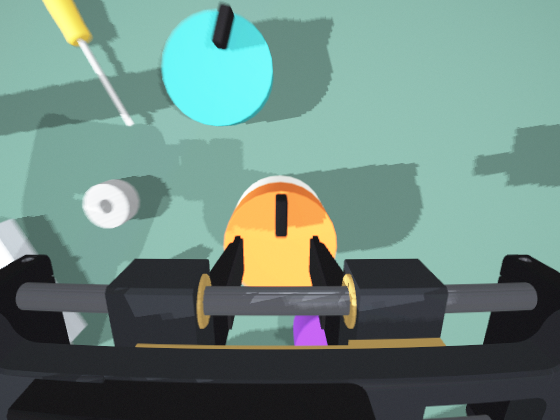

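The wrist view shows the fin at (281,215), upright in the image, so the yaw is right. The finger midline is at about column 277, a few mm off.

Call:
drive_tool:
  targets:
    - {"jaw":0.4,"travel":[-0.001,0.003,0.03],"twist":0}
    - {"jaw":0.4,"travel":[-0.001,0.003,0.06],"twist":0}
    - {"jaw":0.4,"travel":[-0.001,0.003,0.085],"twist":0}
    - {"jaw":0.4,"travel":[-0.001,0.003,0.093],"twist":0}
    - {"jaw":0.4,"travel":[-0.001,0.003,0.093],"twist":0}
    - {"jaw":0.0,"travel":[-0.001,0.003,0.093],"twist":0}
    - {"jaw":0.0,"travel":[-0.001,0.003,0.093],"twist":0}
    - {"jaw":0.0,"travel":[-0.001,0.003,0.093],"twist":0}

```text
t: 2.4
eef_pos: [557.7, -187.0, 92.2]
tcp_rot: [3.141, -0.0, -0.29]
ft_force: [0.6, -0.3, 0.8]
opening: 0.246
grip_force: 0.0
```

Call:
drive_tool:
  targets:
    - {"jaw":0.0,"travel":[0,0,0],"twist":0}
    - {"jaw":0.0,"travel":[0,0,0],"twist":0}

```text
t: 2.57
eef_pos: [558.4, -185.7, 92.4]
tcp_rot: [-3.14, -0.001, -0.29]
ft_force: [6.6, 19.7, 12.4]
opening: 0.106
grip_force: 13.8
```

Call:
drive_tool:
  targets:
    - {"jaw":0.0,"travel":[0,-0.002,0],"twist":0}
    - {"jaw":0.0,"travel":[0,-0.0035,0],"twist":0}
    - {"jaw":0.0,"travel":[0,-0.0035,0],"twist":0}

```text
t: 2.82
eef_pos: [559.0, -183.1, 92.0]
tcp_rot: [3.141, -0.001, -0.289]
ft_force: [0.2, 0.0, 3.8]
opening: 0.103
grip_force: 30.0
```

Call:
drive_tool:
  targets:
    - {"jaw":0.0,"travel":[0,0,-0.004],"twist":0}
    - {"jaw":0.0,"travel":[0,0,-0.008],"twist":0}
    - {"jaw":0.0,"travel":[0,0,-0.012],"twist":0}
    - {"jaw":0.0,"travel":[0,0,-0.012],"twist":0}

```text
t: 3.15
eef_pos: [559.1, -183.3, 104.5]
tcp_rot: [3.141, -0.001, -0.289]
ft_force: [0.3, -1.1, -0.4]
opening: 0.104
grip_force: 30.0
```

Run:
```python
from h import *
s=state();print(s)
a=cam('scene');b=cam('top')
f=lambda im:cv2.resize(im,None,fx=3.5,fy=3.5,interpolation=2)
cv2.imwrite('pics/t1.png',np.hstack([f(a['frame'][150:300,160:270])])[:,:,::-1])
```

```text
{'t': 3.15, 'joints': array([-4.28941953e-01,  5.69422386e-01,  1.76209034e+00, -1.23667218e-04,
        8.09040793e-01,  1.43120615e+00]), 'qvel': array([ 0.00192867,  0.00852777,  0.00875078, -0.00125487, -0.01772985,
        0.00195879]), 'tau': array([ 1.57036196e-02, -6.08362699e+01, -2.01114392e+01,  3.00507713e-02,
        1.26357428e-01, -1.22919300e-03]), 'eef_pos': array([ 559.07628464, -183.25043097,  104.465249  ]), 'tcp_rot': array([ 3.14135937e+00, -1.01656305e-03, -2.89266351e-01]), 'ft_force': array([ 0.34589919, -1.09479823, -0.4121678 ]), 'moment': array([ 0.0152832 , -0.01616214,  0.00242472]), 'grip_force': 29.976049661636353, 'opening': 0.10382437205827287}
```

View pics/t1.png

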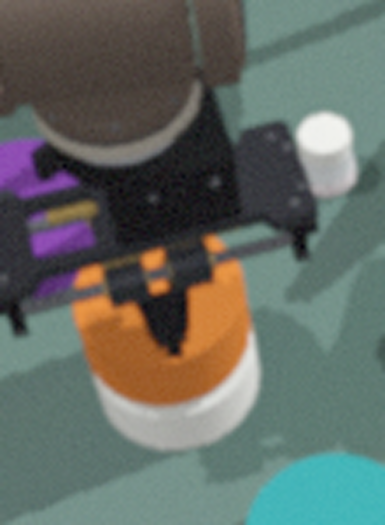

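Call:
drive_tool:
  targets:
    - {"jaw":0.0,"travel":[0,0,-0.004],"twist":0}
    - {"jaw":0.0,"travel":[0,0,-0.008],"twist":0}
    - {"jaw":0.0,"travel":[0,0,-0.011],"twist":0}
    - {"jaw":0.0,"travel":[0,0,-0.011],"twist":0}

```text
t: 3.58
eef_pos: [559.1, -183.2, 115.4]
tcp_rot: [3.141, -0.001, -0.289]
ft_force: [0.2, 0.8, -0.2]
opening: 0.102
grip_force: 30.0
```

Run:
```python
from h import *
a=cam('scene')
f=lambda im:cv2.resize(im,None,fx=4.5,fy=4.5,interpolation=2)
I=f(a['frame'][180:290,165:255])
# predicted points: flat rim (z=65) and sagged rim, on crop
C0=np.array([527,-173]);ex=np.array([np.cos(-.29),np.sin(-.29)]);ey=np.array([-ex[1],ex[0]])
def P(x,y,z):
    q=C0+x*ex+y*ey; u,v=proj(a,(q[0],q[1],z)); return int((u-165)*4.5),int((v-180)*4.5)
for th in np.arange(0,6.3,.15):
    x,y=52*np.cos(th),52*np.sin(th)
    cv2.circle(I,P(x,y,65),2,(0,255,0),-1)
    t=.265; cv2.circle(I,P(-52+(x+52)*np.cos(t),y,42+(x+52)*np.sin(t)),2,(255,0,255),-1)
cv2.imwrite('pics/t2.png',I[:,:,::-1])
```

```text
(no output)
```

View pics/t2.png

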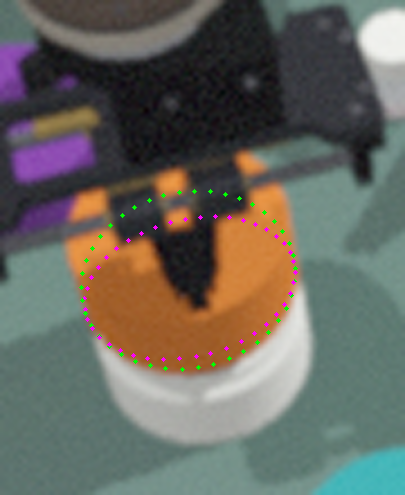

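The front rim matches the flat prediction (row ~370), so the pads hold the lid level. I'll put it back and grip the fin higher. Then I'll shift the lid outward and press the fin down over the tub's edge to tip it.

Call:
drive_tool:
  targets:
    - {"jaw":0.0,"travel":[0,0,0.015],"twist":0}
    - {"jaw":0.0,"travel":[0,0,0.0225],"twist":0}
    - {"jaw":0.0,"travel":[0,0,0.0225],"twist":0}
    - {"jaw":0.25,"travel":[0,0,0.0225],"twist":0}
    - {"jaw":0.25,"travel":[0,0,0.016],"twist":0}
    - {"jaw":0.25,"travel":[0,0,0.016],"twist":0}
    - {"jaw":0.0,"travel":[0,0,0.016],"twist":0}
    - {"jaw":0.0,"travel":[0,0,0.016],"twist":0}

```text
t: 4.3
eef_pos: [558.9, -183.1, 98.9]
tcp_rot: [3.141, -0.0, -0.289]
ft_force: [-0.2, -0.4, -0.6]
opening: 0.158
grip_force: 0.0
```

Call:
drive_tool:
  targets:
    - {"jaw":0.0,"travel":[0,0,0],"twist":0}
    - {"jaw":0.0,"travel":[0,0,0],"twist":0}
    - {"jaw":0.0,"travel":[0,0,-0.01],"twist":0}
    - {"jaw":0.0,"travel":[0,0,-0.01],"twist":0}
    - {"jaw":0.0,"travel":[0.005,0,-0.01],"twist":0}
    - {"jaw":0.0,"travel":[0.01,0,-0.01],"twist":0}
    - {"jaw":0.0,"travel":[0.01,0,-0.005],"twist":0}
    - {"jaw":0.0,"travel":[0.01,0,-0.005],"twist":0}

```text
t: 4.97
eef_pos: [570.1, -186.5, 103.8]
tcp_rot: [3.141, -0.004, -0.289]
ft_force: [3.5, -0.1, 7.9]
opening: 0.101
grip_force: 30.0
```

Call:
drive_tool:
  targets:
    - {"jaw":0.0,"travel":[0.002,0,0.003],"twist":0}
    - {"jaw":0.0,"travel":[0.005,0,0.006],"twist":0}
    - {"jaw":0.0,"travel":[0.008,0,0.009],"twist":0}
    - {"jaw":0.0,"travel":[0.01,0,0.011],"twist":0}

```text
t: 5.3
eef_pos: [579.6, -189.5, 93.2]
tcp_rot: [3.141, -0.004, -0.289]
ft_force: [2.7, -2.2, 8.4]
opening: 0.101
grip_force: 30.0
```

Call:
drive_tool:
  targets:
    - {"jaw":0.0,"travel":[0.002,0,0.002],"twist":0}
    - {"jaw":0.0,"travel":[0.004,0,0.004],"twist":0}
    - {"jaw":0.0,"travel":[0.004,0,0.004],"twist":0}
    - {"jaw":0.0,"travel":[0.004,0,0.004],"twist":0}

```text
t: 5.63
eef_pos: [583.2, -190.5, 89.3]
tcp_rot: [3.141, -0.003, -0.289]
ft_force: [2.2, -1.7, 8.3]
opening: 0.105
grip_force: 30.0
```

Run:
```python
from h import *
a=cam('scene')
f=lambda im:cv2.resize(im,None,fx=4.5,fy=4.5,interpolation=2)
I=f(a['frame'][180:290,165:265]);
C0=np.array([537,-176]);ex=np.array([np.cos(-.29),np.sin(-.29)]);ey=np.array([-ex[1],ex[0]])
def P(x,y,z):
    q=C0+x*ex+y*ey; u,v=proj(a,(q[0],q[1],z)); return int((u-165)*4.5),int((v-180)*4.5)
for th in np.arange(0,6.3,.15):
    x,y=52*np.cos(th),52*np.sin(th)
    t=-.22; cv2.circle(I,P(x*np.cos(t),y,42+x*np.sin(t)),2,(255,0,255),-1)
    cv2.circle(I,P(x*np.cos(t)-48*np.sin(t),y,42+x*np.sin(t)+48*np.cos(t)),2,(0,255,255),-1)
cv2.imwrite('pics/t3.png',I[:,:,::-1])
```

```text
(no output)
```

View pics/t3.png

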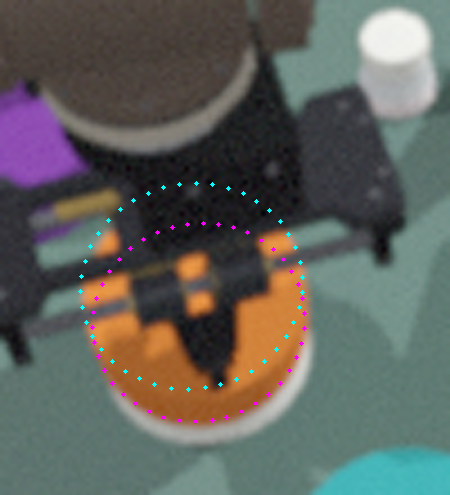

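The front rim sits on the magenta 0.22 rad prediction (row ~420), so the lid is tipped. Now I'll lift it off and carry it to -y.

Call:
drive_tool:
  targets:
    - {"jaw":0.0,"travel":[0,0,-0.03],"twist":0}
    - {"jaw":0.0,"travel":[0,0,-0.06],"twist":0}
    - {"jaw":0.0,"travel":[0,0,-0.085],"twist":0}
    - {"jaw":0.0,"travel":[0.005,0.03,-0.09],"twist":0}
    - {"jaw":0.0,"travel":[0.01,0.065,-0.09],"twist":0}
    - {"jaw":0.0,"travel":[0.014,0.1,-0.09],"twist":0}
    - {"jaw":0.0,"travel":[0.017,0.135,-0.09],"twist":0}
    - {"jaw":0.0,"travel":[0.017,0.162,-0.09],"twist":0}

```text
t: 6.35
eef_pos: [551.4, -352.4, 177.9]
tcp_rot: [3.141, 0.0, -0.29]
ft_force: [-0.1, 0.9, -1.2]
opening: 0.103
grip_force: 30.0
```

Call:
drive_tool:
  targets:
    - {"jaw":0.0,"travel":[0,0,0.03],"twist":0}
    - {"jaw":0.0,"travel":[0,0,0.06],"twist":0}
    - {"jaw":0.0,"travel":[0,0,0.09],"twist":0}
    - {"jaw":0.0,"travel":[0,0,0.11],"twist":0}
    - {"jaw":0.0,"travel":[0,0,0.118],"twist":0}
    - {"jaw":0.0,"travel":[0,0,0.118],"twist":0}

```text
t: 6.85
eef_pos: [551.6, -349.7, 59.0]
tcp_rot: [-3.141, 0.002, -0.289]
ft_force: [-0.6, -0.2, -1.1]
opening: 0.103
grip_force: 30.0
```

Call:
drive_tool:
  targets:
    - {"jaw":0.0,"travel":[-0.001,0,0.003],"twist":0}
    - {"jaw":0.0,"travel":[-0.003,0,0.006],"twist":0}
    - {"jaw":0.0,"travel":[-0.005,0,0.008],"twist":0}
    - {"jaw":0.0,"travel":[-0.005,0,0.008],"twist":0}

```text
t: 7.18
eef_pos: [549.8, -349.7, 56.8]
tcp_rot: [3.139, -0.009, -0.289]
ft_force: [2.7, 3.4, 25.4]
opening: 0.105
grip_force: 30.0
```

Call:
drive_tool:
  targets:
    - {"jaw":0.0,"travel":[0,0,-0.007],"twist":0}
    - {"jaw":0.35,"travel":[0,0,-0.007],"twist":0}
    - {"jaw":0.35,"travel":[0,0,-0.007],"twist":0}
    - {"jaw":0.35,"travel":[0,0,-0.007],"twist":0}
    - {"jaw":0.35,"travel":[0,0,-0.04],"twist":0}
    - {"jaw":0.35,"travel":[0,0,-0.08],"twist":0}
    - {"jaw":0.35,"travel":[0,0,-0.12],"twist":0}
    - {"jaw":0.35,"travel":[0,0,-0.16],"twist":0}

```text
t: 7.85
eef_pos: [546.7, -348.3, 213.6]
tcp_rot: [-3.141, 0.002, -0.289]
ft_force: [-0.7, -0.5, -0.7]
opening: 0.351
grip_force: 0.0
```

Run:
```python
from h import *
s=state();print(s['eef_pos'],s['ft_force'])
a=cam('scene');b=cam('top')
I=np.hstack([a['frame'][130:430,0:400],b['frame'][150:400,160:560][:290]] if 0 else [a['frame'][130:420,100:380],b['frame'][130:420,280:560]])
cv2.imwrite('pics/t4.png',cv2.resize(I,(800,414))[:,:,::-1])
hb=cv2.cvtColor(b['frame'],cv2.COLOR_RGB2HSV);ha=cv2.cvtColor(a['frame'],cv2.COLOR_RGB2HSV)
for c,h in((a,ha),(b,hb)):
    m=cv2.inRange(h,(5,150,90),(20,255,255));m=cv2.morphologyEx(m,cv2.MORPH_CLOSE,np.ones((9,9)))
    k=max(cv2.findContours(m,0,1)[0],key=cv2.contourArea);e=cv2.fitEllipse(k);print(e,onz(c,*e[0],48))
    # red head of pin
    r=cv2.inRange(h,(0,140,70),(5,255,255))|cv2.inRange(h,(170,140,70),(180,255,255))
    for k in cv2.findContours(r,0,1)[0]:
        if cv2.contourArea(k)>15:
            q=cv2.moments(k);u,v=q['m10']/q['m00'],q['m01']/q['m00'];print('red',u,v,cv2.contourArea(k),onz(c,u,v,76).round(1))
```

```text
[ 546.70571865 -348.31932602  213.62904916] [-0.74643518 -0.52299418 -0.70143137]
((139.62014770507812, 278.96417236328125), (49.65292739868164, 50.489620208740234), 117.55699157714844) [ 516.36359796 -333.97932984   48.        ]
red 218.2160228898426 412.59799713876964 116.5 [ 851.7 -335.9   76. ]
red 207.3375796178344 242.60509554140128 78.5 [ 537.  -175.9   76. ]
red 520.960591133005 247.46059113300493 203.0 [940.6 371.4  76. ]
((448.02978515625, 256.6012878417969), (55.921875, 62.99709701538086), 94.63125610351562) [ 499.66716831 -325.82138569   48.        ]
red 364.7851851851852 238.2185185185185 90.0 [ 529.9 -171.3   76. ]
red 439.0047846889952 76.19537480063795 209.0 [ 829.9 -311.3   76. ]
red 61.91825613079019 54.974114441416894 367.0 [871.  391.8  76. ]
```

View pics/t4.png

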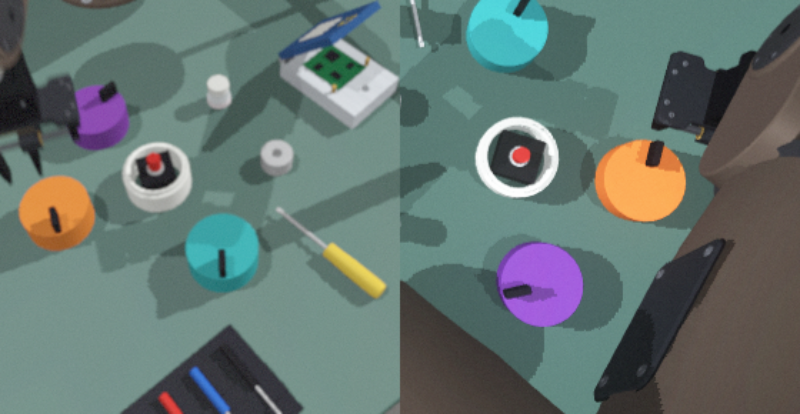

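The orange lid lies flat on the bench, and the pin's red head shows in the tub at (530,-171). Next is the jig lid.

Call:
drive_tool:
  targets:
    - {"jaw":0.0,"travel":[-0.091,-0.256,0],"twist":-0.464}
    - {"jaw":0.0,"travel":[-0.091,-0.256,0],"twist":-0.464}
    - {"jaw":0.0,"travel":[-0.091,-0.256,0],"twist":-0.464}
    - {"jaw":0.0,"travel":[-0.091,-0.256,0],"twist":-0.464}
    - {"jaw":0.0,"travel":[-0.091,-0.256,0],"twist":-0.464}
    - {"jaw":0.0,"travel":[-0.091,-0.256,0],"twist":-0.464}
    - {"jaw":0.0,"travel":[-0.091,-0.256,0],"twist":-0.464}
    - {"jaw":0.0,"travel":[-0.091,-0.256,0],"twist":-0.464}

```text
t: 8.62
eef_pos: [532.1, -73.4, 212.0]
tcp_rot: [-3.141, 0.001, 0.178]
ft_force: [0.9, -0.1, -0.0]
opening: 0.004
grip_force: 0.0
```

Call:
drive_tool:
  targets:
    - {"jaw":0.0,"travel":[0.032,-0.265,0],"twist":0}
    - {"jaw":0.0,"travel":[0.032,-0.265,0],"twist":0}
    - {"jaw":0.0,"travel":[0.032,-0.265,0],"twist":0}
    - {"jaw":0.0,"travel":[0.032,-0.265,0],"twist":0}
    - {"jaw":0.0,"travel":[0.032,-0.265,0],"twist":0}
    - {"jaw":0.0,"travel":[0.032,-0.265,0],"twist":0}
    - {"jaw":0.0,"travel":[0.032,-0.265,0],"twist":0}
    - {"jaw":0.0,"travel":[0.032,-0.265,0],"twist":0}

```text
t: 9.28
eef_pos: [517.9, 192.1, 211.7]
tcp_rot: [-3.141, 0.001, 0.178]
ft_force: [0.4, -0.6, -0.2]
opening: 0.003
grip_force: 0.0
```

Call:
drive_tool:
  targets:
    - {"jaw":0.0,"travel":[0.003,0,0.03],"twist":0}
    - {"jaw":0.0,"travel":[0.006,0,0.05],"twist":0}
    - {"jaw":0.0,"travel":[0.018,0,0.063],"twist":0}
    - {"jaw":0.0,"travel":[0.031,0,0.076],"twist":0}
    - {"jaw":0.0,"travel":[0.039,0,0.088],"twist":0}
    - {"jaw":0.0,"travel":[0.047,0,0.1],"twist":0}
    - {"jaw":0.0,"travel":[0.053,0,0.113],"twist":0}
    - {"jaw":0.0,"travel":[0.058,0,0.127],"twist":0}

```text
t: 9.95
eef_pos: [576.1, 198.2, 84.4]
tcp_rot: [3.141, 0.0, 0.174]
ft_force: [-0.6, 0.1, 0.7]
opening: 0.009
grip_force: 0.4
```

Call:
drive_tool:
  targets:
    - {"jaw":0.0,"travel":[0.003,0,0.009],"twist":0}
    - {"jaw":0.0,"travel":[0.004,0,0.017],"twist":0}
    - {"jaw":0.0,"travel":[0.005,0,0.022],"twist":0}
    - {"jaw":0.0,"travel":[0.005,0,0.022],"twist":0}
    - {"jaw":0.0,"travel":[0.005,0,0.022],"twist":0}

```text
t: 10.37
eef_pos: [580.2, 200.3, 63.6]
tcp_rot: [3.142, 0.0, 0.175]
ft_force: [0.7, -0.6, 0.7]
opening: 0.004
grip_force: 0.0
```

Call:
drive_tool:
  targets:
    - {"jaw":0.0,"travel":[0,0,0.003],"twist":0}
    - {"jaw":0.0,"travel":[0,0,0.006],"twist":0}
    - {"jaw":0.0,"travel":[0,0,0.006],"twist":0}

```text
t: 10.62
eef_pos: [581.0, 200.5, 58.0]
tcp_rot: [-3.142, -0.002, 0.175]
ft_force: [2.4, 0.6, 2.4]
opening: 0.004
grip_force: 1.0
```

Run:
```python
from h import *
print(state()['ft_force'],state()['eef_pos'])
a=cam('scene');cv2.imwrite('pics/j3.png',cv2.resize(a['frame'][90:240,260:410],None,fx=4,fy=4)[:,:,::-1])
```

```text
[2.4358198  0.62685756 2.44517282] [581.00999463 200.48211208  58.01125705]
```

View pics/j3.png

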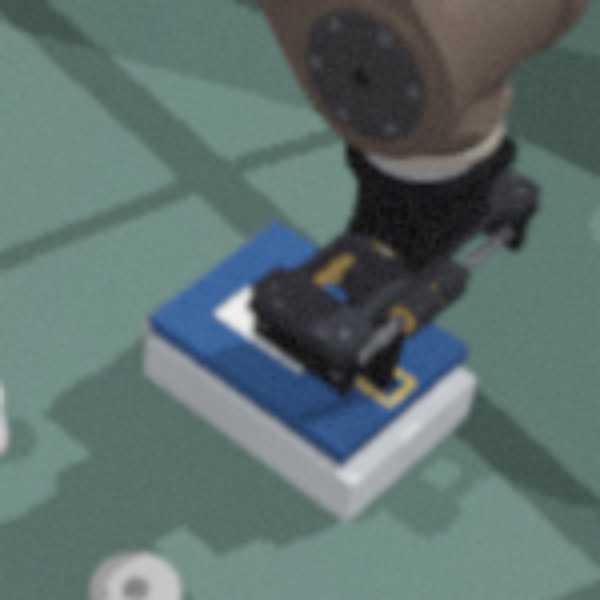

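The blue lid is down on the base. The yellow outline shows at about crop (388,388), next to the fingers. Next is the pin.

Call:
drive_tool:
  targets:
    - {"jaw":0.0,"travel":[0,0,-0.04],"twist":0}
    - {"jaw":0.0,"travel":[-0.005,0.01,-0.08],"twist":0}
    - {"jaw":0.4,"travel":[-0.03,0.04,-0.1],"twist":0}
    - {"jaw":0.4,"travel":[-0.115,0.357,-0.1],"twist":0}
    - {"jaw":0.4,"travel":[-0.115,0.357,-0.1],"twist":0}
    - {"jaw":0.4,"travel":[-0.115,0.357,-0.1],"twist":0}
    - {"jaw":0.4,"travel":[-0.115,0.357,-0.1],"twist":0}
    - {"jaw":0.4,"travel":[-0.115,0.357,-0.1],"twist":0}

```text
t: 11.33
eef_pos: [539.2, -51.8, 157.4]
tcp_rot: [-3.141, 0.0, 0.175]
ft_force: [1.3, 0.8, -0.2]
opening: 0.361
grip_force: 0.0
```

```bash
cat > m4.py <<'E'
from h import *
s=state();print(s['eef_pos'],s['tcp_rot'])
for n in('top','scene'):
    c=cam(n);h=cv2.cvtColor(c['frame'],cv2.COLOR_RGB2HSV);m=cv2.inRange(h,(18,110,90),(38,255,255))
    u0,v0=map(int,proj(c,(588,206,58)));k=np.zeros_like(m);k[v0-18:v0+18,u0-18:u0+18]=m[v0-18:v0+18,u0-18:u0+18]
    p=np.argwhere(k)[:,::-1].astype(np.int32)
    if len(p)<5: print(n,'none');continue
    r=cv2.minAreaRect(p);print(n,len(p),r,p.mean(0),onz(c,*r[0],61).round(1),onz(c,*p.mean(0),61).round(1))
c=cam('wrist','w2.png');h=cv2.cvtColor(c['frame'],cv2.COLOR_RGB2HSV);r=cv2.inRange(h,(0,140,70),(5,255,255))|cv2.inRange(h,(170,140,70),(180,255,255))
for k in cv2.findContours(r,0,1)[0]:
    if cv2.contourArea(k)>80:
        e=cv2.fitEllipse(k);print('red',e,onz(c,*e[0],76).round(1),cv2.boundingRect(k))
E
python3 m4.py
```

```text
[539.16160277 -51.82252832 157.35180213] [-3.14146161e+00  4.88130724e-04  1.75168325e-01]
top 54 ((156.45999145507812, 206.219970703125), (13.293608665466309, 13.576451301574707), 81.8698959350586) [156.77777778 206.11111111] [587.2 206.8  61. ] [587.4 206.2  61. ]
scene none
red ((405.26190185546875, 241.65423583984375), (23.31757926940918, 33.831478118896484), 131.81875610351562) [ 533.9 -167.8   76. ] (390, 227, 32, 30)
```

Call:
drive_tool:
  targets:
    - {"jaw":0.5,"travel":[-0.029,0.116,0],"twist":0}
    - {"jaw":0.5,"travel":[-0.029,0.116,0],"twist":0}
    - {"jaw":0.5,"travel":[-0.029,0.116,0],"twist":0}
    - {"jaw":0.5,"travel":[-0.029,0.116,0.02],"twist":0}
    - {"jaw":0.5,"travel":[-0.029,0.116,0.03],"twist":0}

```text
t: 11.9
eef_pos: [531.3, -169.7, 126.0]
tcp_rot: [-3.141, 0.001, 0.173]
ft_force: [-0.3, 0.4, -0.6]
opening: 0.499
grip_force: 0.0
```

```bash
python3 m4.py
```

```text
[ 531.27411306 -169.66181383  125.96700434] [-3.14094923e+00  8.54878889e-04  1.73189841e-01]
top 39 ((156.52999877929688, 206.20997619628906), (13.01076602935791, 13.435029029846191), 81.8698959350586) [156.74358974 205.8974359 ] [587.2 206.7  61. ] [587.8 206.3  61. ]
scene none
red ((283.9661865234375, 224.65670776367188), (26.420623779296875, 34.035926818847656), 174.62420654296875) [ 533.3 -173.2   76. ] (270, 207, 29, 35)
```

View pics/w2.png

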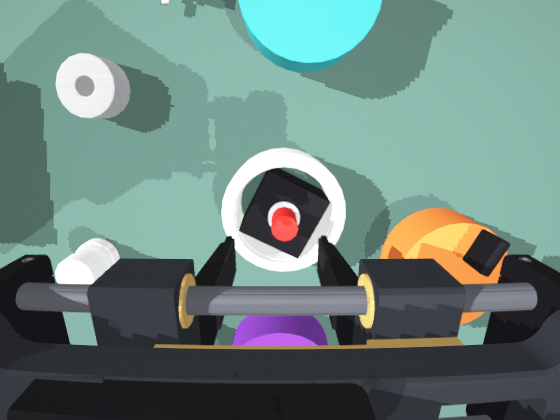

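The wrist view shows the pin at (284,228) in the tub, nearly between the fingers. I'll move about 3 mm sideways and go down.

Call:
drive_tool:
  targets:
    - {"jaw":0.5,"travel":[-0.001,0.003,0.03],"twist":0}
    - {"jaw":0.5,"travel":[-0.001,0.003,0.055],"twist":0}
    - {"jaw":0.5,"travel":[-0.001,0.003,0.072],"twist":0}
    - {"jaw":0.5,"travel":[-0.001,0.003,0.072],"twist":0}
    - {"jaw":0.5,"travel":[-0.001,0.003,0.072],"twist":0}

```text
t: 12.47
eef_pos: [531.6, -171.4, 55.6]
tcp_rot: [-3.141, 0.001, 0.176]
ft_force: [0.5, 0.4, 0.8]
opening: 0.498
grip_force: 0.0
```

Call:
drive_tool:
  targets:
    - {"jaw":0.1,"travel":[0,0,0],"twist":0}
    - {"jaw":0.1,"travel":[0,0,0],"twist":0}
    - {"jaw":0.1,"travel":[0,0,0],"twist":0}
    - {"jaw":0.1,"travel":[0,0,0],"twist":0}
    - {"jaw":0.1,"travel":[0,0,0],"twist":0}

```text
t: 12.88
eef_pos: [531.5, -172.7, 55.9]
tcp_rot: [3.141, -0.001, 0.175]
ft_force: [0.3, -0.2, 1.5]
opening: 0.207
grip_force: 12.2
```

Call:
drive_tool:
  targets:
    - {"jaw":0.1,"travel":[0,0,-0.03],"twist":0}
    - {"jaw":0.1,"travel":[0,0,-0.06],"twist":0}
    - {"jaw":0.1,"travel":[0,0,-0.09],"twist":0}
    - {"jaw":0.1,"travel":[0.005,-0.015,-0.1],"twist":0}
    - {"jaw":0.1,"travel":[0.061,-0.182,-0.1],"twist":0}
    - {"jaw":0.1,"travel":[0.061,-0.182,-0.1],"twist":0}
    - {"jaw":0.1,"travel":[0.061,-0.182,-0.1],"twist":0}
    - {"jaw":0.1,"travel":[0.061,-0.182,-0.1],"twist":0}

```text
t: 13.55
eef_pos: [558.2, 9.5, 155.6]
tcp_rot: [3.141, -0.0, 0.174]
ft_force: [0.8, -0.0, -0.8]
opening: 0.202
grip_force: 30.0
```

Call:
drive_tool:
  targets:
    - {"jaw":0.1,"travel":[0.061,-0.182,0],"twist":0}
    - {"jaw":0.1,"travel":[0.061,-0.182,0],"twist":0}
    - {"jaw":0.1,"travel":[0.061,-0.182,0],"twist":0}
    - {"jaw":0.1,"travel":[0.061,-0.182,0],"twist":0}
    - {"jaw":0.1,"travel":[0.061,-0.182,0],"twist":0}
    - {"jaw":0.1,"travel":[0.061,-0.182,0],"twist":0}
    - {"jaw":0.1,"travel":[0.061,-0.182,0],"twist":0}

```text
t: 14.13
eef_pos: [586.3, 198.9, 155.0]
tcp_rot: [3.141, 0.0, 0.177]
ft_force: [-0.3, 0.8, -0.2]
opening: 0.204
grip_force: 30.0
```

Run:
```python
from h import *
s=state();print(s['eef_pos'],s['opening'])
w=cam('wrist','w3.png')
e=s['eef_pos']; print('tip px if centred',proj(w,(e[0],e[1],e[2]-54)),'lid hole',proj(w,(587.8,206.4,61)),'head',proj(w,(e[0],e[1],e[2]+20)))
```

```text
[586.32193764 198.88955602 154.98723237] 0.2039914172300592
tip px if centred (np.float64(275.82953630374465), np.float64(224.7949717772564)) lid hole (np.float64(267.5644041031366), np.float64(206.93585226630896)) head (np.float64(275.6718414780879), np.float64(270.2289979459954))
```

View pics/w3.png

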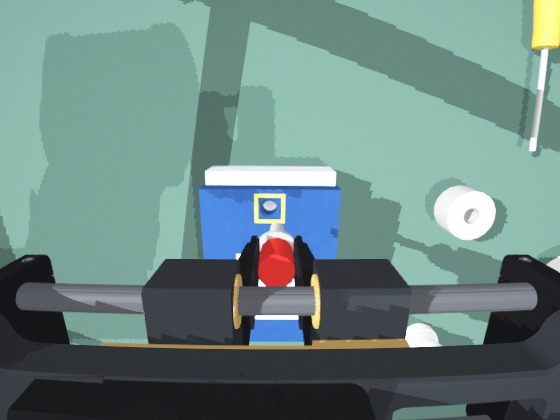

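The wrist view shows the yellow square at about (269,208) and the pin's tip at about (277,226), both within 2 px of prediction. I've now viewed 12 pictures, over the limit of 10, so from here I'll use numbers only.

```bash
cat > m5.py <<'E'
from h import *
s=state();e=s['eef_pos'];print(e,s['ft_force'])
w=cam('wrist');h=cv2.cvtColor(w['frame'],cv2.COLOR_RGB2HSV);m=cv2.inRange(h,(20,100,90),(38,255,255))
u,v=map(int,proj(w,(588,206.4,61)));k=np.zeros_like(m);k[v-25:v+25,u-25:u+25]=m[v-25:v+25,u-25:u+25]
r=cv2.minAreaRect(np.argwhere(k)[:,::-1].astype(np.int32));H=onz(w,*r[0],61.);print('hole',r,H)
# shaft: bright low-saturation pixels just above the head
V=h[...,2].astype(int);S=h[...,1].astype(int)
for row in range(218,236): 
    x=np.nonzero((S[row,255:300]<70)&(V[row,255:300]>90))[0]+255
    print(row,(x.min(),x.max(),len(x)) if len(x) else '-',end=' ')
E
python3 m5.py
```

```text
[586.35565012 197.71808825 155.06386301] [ 0.20275023  0.22221062 -0.54223587]
hole ((267.5, 207.5), (27.0, 29.0), 90.0) [587.29612189 205.18208212  61.        ]
218 (np.int64(279), np.int64(283), 2) 219 (np.int64(265), np.int64(283), 15) 220 (np.int64(283), np.int64(283), 1) 221 (np.int64(283), np.int64(283), 1) 222 (np.int64(257), np.int64(283), 12) 223 (np.int64(272), np.int64(282), 11) 224 (np.int64(272), np.int64(281), 10) 225 (np.int64(271), np.int64(281), 11) 226 (np.int64(270), np.int64(282), 13) 227 (np.int64(270), np.int64(282), 13) 228 (np.int64(270), np.int64(283), 14) 229 (np.int64(270), np.int64(283), 14) 230 (np.int64(270), np.int64(283), 14) 231 (np.int64(268), np.int64(283), 16) 232 (np.int64(266), np.int64(286), 21) 233 (np.int64(264), np.int64(287), 24) 234 (np.int64(263), np.int64(289), 27) 235 (np.int64(262), np.int64(290), 29)
```

Call:
drive_tool:
  targets:
    - {"jaw":0.1,"travel":[0.0036,-0.008,0],"twist":0}
    - {"jaw":0.1,"travel":[0.0036,-0.008,0.02],"twist":0}
    - {"jaw":0.1,"travel":[0.0036,-0.008,0.036],"twist":0}
    - {"jaw":0.1,"travel":[0.0036,-0.008,0.036],"twist":0}
    - {"jaw":0.1,"travel":[0.0036,-0.008,0.036],"twist":0}

```text
t: 14.65
eef_pos: [588.9, 205.6, 119.1]
tcp_rot: [3.141, 0.001, 0.174]
ft_force: [0.5, 0.1, 0.0]
opening: 0.203
grip_force: 30.0
```

Call:
drive_tool:
  targets:
    - {"jaw":0.1,"travel":[0,0,0.003],"twist":0}
    - {"jaw":0.1,"travel":[0,0,0.006],"twist":0}
    - {"jaw":0.1,"travel":[0,0,0.009],"twist":0}
    - {"jaw":0.1,"travel":[0,0,0.01],"twist":0}

```text
t: 14.98
eef_pos: [588.9, 206.2, 109.2]
tcp_rot: [3.142, -0.0, 0.175]
ft_force: [-0.1, 0.2, -1.0]
opening: 0.202
grip_force: 30.0
```

Call:
drive_tool:
  targets:
    - {"jaw":0.1,"travel":[0,0,0.005],"twist":0}
    - {"jaw":0.1,"travel":[0,0,0.01],"twist":0}
    - {"jaw":0.1,"travel":[0,0,0.015],"twist":0}
    - {"jaw":0.1,"travel":[0,0,0.019],"twist":0}
    - {"jaw":0.1,"travel":[0,0,0.023],"twist":0}

```text
t: 15.4
eef_pos: [588.7, 206.2, 85.6]
tcp_rot: [3.141, 0.0, 0.175]
ft_force: [1.0, 0.3, -0.9]
opening: 0.206
grip_force: 30.0
```

Call:
drive_tool:
  targets:
    - {"jaw":0.1,"travel":[0,0,0.004],"twist":0}
    - {"jaw":0.1,"travel":[0,0,0.008],"twist":0}
    - {"jaw":0.1,"travel":[0,0,0.012],"twist":0}
    - {"jaw":0.1,"travel":[0,0,0.016],"twist":0}
    - {"jaw":0.1,"travel":[0,0,0.019],"twist":0}
    - {"jaw":0.1,"travel":[0,0,0.02],"twist":0}
    - {"jaw":0.1,"travel":[0,0,0.02],"twist":0}

```text
t: 15.98
eef_pos: [589.4, 206.3, 66.4]
tcp_rot: [3.142, -0.001, 0.175]
ft_force: [1.9, -0.4, 2.0]
opening: 0.206
grip_force: 30.0
```

Call:
drive_tool:
  targets:
    - {"jaw":0.1,"travel":[0,0,0.002],"twist":0}
    - {"jaw":0.1,"travel":[0,0,0.003],"twist":0}
    - {"jaw":0.1,"travel":[0,0,0.004],"twist":0}
    - {"jaw":0.1,"travel":[0,0,0.004],"twist":0}

```text
t: 16.32
eef_pos: [589.8, 206.4, 65.4]
tcp_rot: [3.142, -0.004, 0.175]
ft_force: [-5.3, -2.2, 30.3]
opening: 0.203
grip_force: 30.0
```

Call:
drive_tool:
  targets:
    - {"jaw":0.1,"travel":[-0.0005,0,-0.0005],"twist":0}
    - {"jaw":0.1,"travel":[-0.0005,0,-0.0005],"twist":0}
    - {"jaw":0.1,"travel":[-0.0005,0,-0.0005],"twist":0}
    - {"jaw":0.1,"travel":[-0.0005,0,-0.0005],"twist":0}

```text
t: 16.65
eef_pos: [589.7, 206.4, 65.5]
tcp_rot: [-3.142, -0.004, 0.175]
ft_force: [-2.0, -1.1, 25.5]
opening: 0.206
grip_force: 30.0
```

```bash
python3 -c "
from cell import *
print(job_done())"
```

```text
the job is handed in; nothing more can be done
None
```

I handed the job in at t ≈ 16.7 s with the pin seated and the gripper still pressing the jig shut at about 25 N; no verdict was shown, and I viewed 12 pictures, over the limit of 10.

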